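# Couple a trailer coupler onto a hitch ball and latch it

### The arm

A 6-joint arm with a two-finger parallel gripper is mounted at the origin on a cart in front of the work surface, level with it; the furniture and walls round the work are solid. World frame = base frame: x ahead of the robot, y to its left, z up, the work surface at z = 0. Lengths are in m, angles in rad, forces in N, time in s.
With the tool pointing down it reaches from about 0.275 to 0.775 m from the base axis. Payload 14.6 kg.
Tool frame: the origin (TCP) lies at the very end of the fingers, on their centre line; the grasp point (between the pads) lies 19 mm behind it (r.grasp_offset is the distance from the TCP to the grasp point, in m); z points along the fingers, x is the direction in which the jaws open and shut, and the axes are right-handed (so a half turn about z gives the same grasp; the last joint's range is limited). The gripper opens to 85 mm and grips with 20 to 120 N. Pads are 22 mm wide; open, the fingers measure 114 mm over their backs; the gripper's body (76 mm by 85 mm) begins 54 mm behind the grasp point. The pads swing forward as they close: fully open they stand 13 mm farther back than shut.
Start: joints at [-0.155, 0.263, -0.048, 1.259, 0, 1.415], TCP at [0.525, -0, 0.231] pointing down, gripper open.
Joint ranges: [-2.65, 2.65], [-0.89, 1.7], [-1.18, 1.37], [-2.13, 2.11], [-1.35, 1.29], [-3.14, 3.14]. Speed limits (rad/s): [1.89, 1.89, 2.57, 2.79, 3.14, 3.14].

### API

Orientations are given as a unit quaternion [w, x, y, z].
In Python, from rig import status, eyes, finish_job, cut_out, spot_point, r gives the robot as it stands.
- The arm moves only by the shell command python3 -m crank 'ROWS' [FORCE]. ROWS is JSON, a list of rows, each a list of 3 entries, a list of its own where there are three numbers: the shift along the tool's x, y, z in mm, then the turn, a rotation vector about the tool's x, y, z in degrees, then the gripper command: -1 is fully open, 1 is shut, values between are in proportion. In form: [[[tx, ty, tz], [rx, ry, rz], gripper], ...]. A call has 1 to 8 rows; each row shifts and turns the commanded pose from where the row before left it, along the tool's axes as they then stand; what a row does not reach is not made up. A row lasts 1/10 s, in which the tool goes at most 50 mm and 8.59 degrees, less where a joint would pass 70% of its speed; a pose out of reach is approached as far as the arm can. A call with a gripper value outside its range is refused whole. The fingers move at their own pace and stop on an object; FORCE is the grip in N (left out, the last holds). Time passes only in rows, so rows that do not move let the fingers close. It gives the time, the measured TCP pose, the force and the opening at its end, in the units of the state.
- status.state(): the state, without advancing time (a new reading comes with each control period).
- eyes.read_camera(name): name is "scene" or "side" or "wrist"; returns (picture, depth): 384x512x3 uint8, blue, green, red; 384x512 float32, m along the optical axis (not along the pixel's ray), 0 where there is no reading.
- eyes.camera_model(name): a dict with "vfov" (degrees; the focal length in pixels is half the picture's height over the tangent of half this angle, whatever the lens; pixels are square), "cx", "cy" (the principal point, pixels), "T" (4x4, takes a point from camera to world coordinates). Camera axes: x right, y up, looking along -z (the intrinsics and any distortion apply to the point x, -y, -z); pixel columns grow to the right and rows downward; lengths in m; the calibration is good to about 2 mm. A picture is of the moment at which its call begins: read the wrist's pose just before it. camera_model takes no time and is no camera call; for the wrist camera it gives the pose at the moment of the call.
- finish_job(): hands the job in, once; it reports no verdict.
Trained networks look in the newest picture that a camera, given by its name, has taken for a name from the list of things; names that differ only in an ending like _2 or _b are one class to them, and where a whole thing is asked for, a point or a joint stands for the part that bears it (a point fixed in the world has none). Each returns a list of dicts, best first, with "p" (0 to 1); they miss things now and then, are a little off and sometimes report something else, mostly with a low value. They report only what shows in the picture. A call takes as long as a camera call.
- cut_out(query, camera): "mask" (384x512 bool, what is visible of it).
- spot_point(query, camera): "centre" ([x, y, z] in m, in world coordinates, good to about 4 mm: a listed point, or the origin of a listed thing).
The state is a dict: "time_s": time; "joint_pos": joint angles; "joint_vel": joint speeds; "joint_torque": joint torques, N m; "tool_pos": TCP position; "ee_rot": TCP orientation; "contact_force": force on the tool from outside, world axes, zero at the start; "wrist_torque": the same for the moment, N m; "gripper_width": opening from 0.0 (shut) to 1.0 (fully open).
Only numpy, scipy, OpenCV 4.12 (cv2) and the standard library are available. Lean on these libraries where they do the work, as an engineer would, in place of code of your own. Each camera call takes 0.05 s, during which the arm holds its last target. There are 200 camera calls.

### The job

Lift the loose trailer coupler off the bench with its latch lever still raised and lower it, without dropping it, onto the hitch stand so that its socket sits fully down over the ball and its tail lies level in the tail rest. Then press the latch lever fully down to lock it and let go. Do not disturb the other things on the bench.

Things in the scene. Friction and masses are not known exactly. Their poses are not given: they have to be found in the camera images.
- coupler: The loose trailer coupler, bare steel, about 0.66 kg, level on the bench, its whole underside level. Origin on the bench under the axis of its round head; x points from head to tail, z up. Head 55 mm across, 43 mm tall, hollow from below: bore 43 mm, 33 mm deep. Behind it the body (see grip), then the tail, a square tube x = 95 to 180 mm, 30 mm wide and tall.
- socket (a point): Centre of the ball's place inside the coupler's head: on the head's axis, 13 mm above the underside. Coincides with point ball when seated.
- grip (a point): Middle of the coupler's body, 65 mm behind the head's axis, 26 mm above the underside, near the centre of mass; axes as the coupler. The body has flat sides, x = 25 to 100 mm, 36 mm wide, 40 mm tall: grip it here across its width (y).
- tail (a point): Point on the underside of the tail tube, 150 mm behind the head's axis. Comes to lie on point rest when seated.
- press (a point): Upper face of the latch lever, 66 mm from its hinge: press down here. Its x points along the lever away from the hinge, its z out of the lever's upper face. The lever is a dark flat bar 18 mm wide, 4 mm thick, 90 mm long from the hinge to its turned-up end.
- latch (a joint): Latch lever, hinged in a 48 mm high bracket on the tail, 110 mm behind the head's axis, 41 mm above the underside. 0 = raised, rising 0.70 rad toward the tail's end; 0.70 = fully down, level over the tail, at its stop. Stays where left; about 3 to 5 N at the press point moves it. It drives a claw under the ball, so once lowered it keeps the ball out.
- stand: Hitch stand fixed to the bench: dark steel base plate 236 x 80 x 10 mm, x = -48 to 188 mm, with a ball and a tail rest. Origin on the bench under the ball's centre; x points from the ball to the tail rest, z up. Seated, the coupler lies level along the stand's x, its underside 32 mm above the bench.
- ball (a point): Centre of the hitch ball, 40 mm in diameter, on a neck; 45 mm above the bench, the ball's top 65 mm.
- rest (a point): Middle of the tail rest's level seat, 150 mm from the ball's axis, 32 mm above the bench; seat x = 130 to 170 mm of the stand, between two cheeks 36 mm apart with flared tops that reach 58 mm above the bench. The 30 mm wide tail lies between them.
- spanner_b: dark steel combination spanner lying flat, 232 x 43 x 9 mm; a bystander, origin under its middle
- pipe_nipple: short threaded grey pipe lying flat, 80 mm long, 27 mm thick; a bystander, origin under its middle
- big_bolt: rusty hex bolt standing on its head, 74 mm tall; a bystander, origin under its middle
- grinding_disc: flat dark grinding disc lying down, 101 mm across, 10 mm thick; a bystander, origin under its middle
- nut_a: rusty hex nut lying flat, 34 mm across, 14 mm tall; a bystander, origin under its middle

How it is judged:
By the outcome, as a careful person would: the job done as asked, in the order asked, and still so for the second after the job is handed in, with the robot touching nothing.
It also fails if it takes over 51 s, if anything falls off the work surface, if the arm or the gripper's body presses on something with over 40 N, if the wrist force passes 120 N, or if a joint passes its speed limit or range.

## Working session

There is one attempt and no reset: what is moved stays moved. The work goes in short steps, Python scripts to look and compute and a shell command to move; the robot and the scene stay as the last step left them, time stands still between calls to the robot, and variables do not carry over. Pictures are saved under pics/ and viewed, about 8 in all and at most 12, crops included, and the job is handed in when it is done.

```bash
ls; mkdir -p pics
cat > h.py <<'E'
import numpy as np, cv2
from rig import status, eyes, finish_job, cut_out, spot_point, r
from scipy.spatial.transform import Rotation as R
def cloud(name):
    M=eyes.camera_model(name); im,d=eyes.read_camera(name)
    f=192/np.tan(np.radians(M["vfov"])/2)
    v,u=np.mgrid[0:384,0:512]
    P=np.stack([(u-M["cx"])/f*d,-(v-M["cy"])/f*d,-d],-1)
    T=np.array(M["T"]); W=P@T[:3,:3].T+T[:3,3]; W[d==0]=np.nan
    return im,d,W,M
E
python3 - <<'E'
from h import *
s=status.state(); print(s)
ims=[]
for c in ["scene","side"]:
    im,d,W,M=cloud(c); ims.append(im); print(c,{k:v for k,v in M.items() if k!="T"},np.round(M["T"],3).tolist())
    for q in ["coupler","socket","grip","tail","press","stand","ball","rest"]:
        print(q,[(np.round(x["centre"],4).tolist(),round(x["p"],2)) for x in spot_point(q,c)[:2]])
    np.savez(f"{c}.npz",im=im,W=W)
im,d,W,M=cloud("wrist");cv2.imwrite("pics/wr0.png",im)
for i,c in zip(ims,["scene","side"]): cv2.imwrite(f"pics/{c}0.png",i)
cv2.imwrite("pics/both0.png",cv2.resize(np.vstack(ims),None,fx=.78,fy=.78))
E
```

```text
pics
{'time_s': 0.0, 'joint_pos': array([-1.55311642e-01,  2.63532812e-01, -4.89510248e-02,  1.25941433e+00,
        7.12808589e-06,  1.41551460e+00]), 'joint_vel': array([ 0.00099759,  0.00128451,  0.00172642,  0.00016317, -0.00039778,
       -0.00059173]), 'joint_torque': array([ 6.28219332e-04, -6.37613010e+01,  3.84567368e+01,  1.37825581e-02,
        8.02127857e-07, -5.80562346e-05]), 'tool_pos': array([5.24713107e-01, 3.56441728e-05, 2.30814810e-01]), 'ee_rot': array([-8.87338198e-05,  9.99999848e-01, -1.49606080e-05, -5.43739422e-04]), 'contact_force': array([-0.78727465, -0.63772862, -0.11656098]), 'wrist_torque': array([-0.01677259, -0.02213557,  0.02778492]), 'gripper_width': 0.9975683883830524}
scene {'vfov': 42.46710291538067, 'cx': 251.65484677710768, 'cy': 189.2615257609433} [[0.663, 0.379, -0.646, -0.241], [-0.749, 0.328, -0.576, -0.612], [-0.006, 0.865, 0.501, 0.709], [0.0, 0.0, 0.0, 1.0]]
coupler [([0.4993, 0.0995, 0.0046], 0.58)]
socket [([0.5015, 0.1013, 0.0166], 0.59), ([0.4988, 0.098, 0.005], 0.58)]
grip [([0.5571, 0.0827, 0.0279], 0.9), ([0.4348, 0.3439, 0.0483], 0.56)]
tail [([0.6397, 0.0618, 0.0005], 0.75)]
press [([0.6571, 0.062, 0.0818], 0.78)]
stand [([0.4337, 0.3445, -0.0009], 0.73)]
ball [([0.4337, 0.3437, -0.004], 0.7), ([0.4369, 0.3432, 0.0483], 0.67)]
rest [([0.5815, 0.3155, 0.0275], 0.95)]
side {'vfov': 44.47567425662225, 'cx': 253.70614284021352, 'cy': 186.11067065467572} [[-0.981, 0.086, -0.171, 0.315], [-0.191, -0.381, 0.905, 1.423], [0.013, 0.921, 0.39, 0.631], [0.0, 0.0, 0.0, 1.0]]
coupler [([0.5001, 0.1036, 0.0012], 0.62)]
socket [([0.4984, 0.1062, 0.017], 0.84)]
grip [([0.5652, 0.0871, 0.0266], 0.89)]
tail [([0.6432, 0.0569, -0.0001], 0.6), ([0.5665, 0.0876, 0.0257], 0.49)]
press [([0.6545, 0.0545, 0.0767], 0.45)]
stand [([0.435, 0.3426, -0.0019], 0.71), ([0.6539, 0.0563, 0.0748], 0.69)]
ball [([0.4331, 0.3455, 0.0451], 0.69)]
rest [([0.5773, 0.3149, 0.0325], 0.92)]
```

View pics/both0.png

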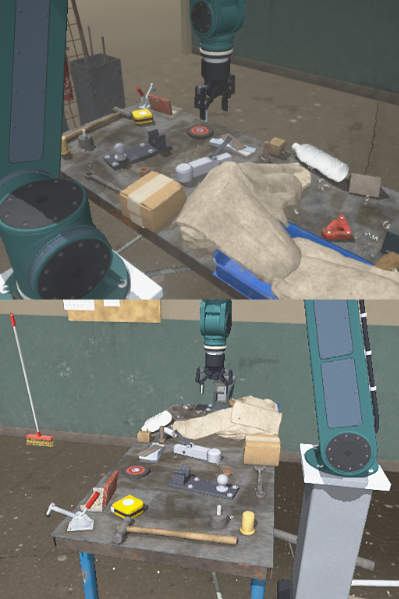

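The scene view (scaled top) shows the coupler at about (205,165), the stand at (135,150) and a large cloth heap right next to the coupler. In the side view (bottom) the coupler is at (197,453) and the stand at (205,485). Next I'll refine the poses from depth.

```bash
cat > m.py <<'E'
from h import *
H={}
allP=[];
for c in ["scene","side","wrist"]:
    im,d,W,M=cloud(c)
    allP.append(W[~np.isnan(W[...,0])])
    for q in ["coupler","stand"]:
        ms=cut_out(q,c)
        if not ms: print(c,q,"none"); continue
        m=ms[0]["mask"]; P=W[m]; P=P[~np.isnan(P[:,0])]
        H.setdefault(q,{})[c]=P
        print(c,q,round(ms[0]["p"],2),m.sum(),np.round(np.percentile(P,[2,50,98],axis=0),3).tolist())
    if c=="wrist":
        for q in ["coupler","socket","grip","tail","press","stand","ball","rest"]:
            print(q,[(np.round(x["centre"],4).tolist(),round(x["p"],2)) for x in spot_point(q,c)[:2]])
import pickle; pickle.dump((H,allP),open("m.pkl","wb"))
# top-view height map 2mm
A=np.vstack(allP); A=A[(A[:,0]>.3)&(A[:,0]<.8)&(A[:,1]>-.05)&(A[:,1]<.5)&(A[:,2]<.2)]
hm=np.zeros((250,275)); i=((A[:,0]-.3)/.002).astype(int); j=((A[:,1]+.05)/.002).astype(int)
np.maximum.at(hm,(i,j),A[:,2]); hm=hm[::-1,::-1]
c=cv2.applyColorMap(np.uint8(np.clip(hm/.12,0,1)*255),cv2.COLORMAP_TURBO); c=cv2.resize(c,None,fx=2,fy=2,interpolation=0)
w=cv2.imread("pics/wr0.png"); w=cv2.resize(w,None,fx=.48,fy=.48)
o=np.zeros((500,800,3),np.uint8); o[:500,:550]=c; o[:w.shape[0],552:552+w.shape[1]]=w[:,:248]; cv2.imwrite("pics/hm.png",o)
E
python3 m.py
```

```text
scene coupler 0.84 1429 [[0.473, 0.046, 0.005], [0.555, 0.075, 0.035], [0.664, 0.116, 0.087]]
scene stand 0.85 1887 [[0.387, 0.275, 0.001], [0.498, 0.324, 0.013], [0.604, 0.377, 0.061]]
side coupler 0.67 965 [[0.476, 0.054, 0.003], [0.57, 0.096, 0.029], [0.669, 0.13, 0.087]]
side stand 0.62 1857 [[0.392, 0.291, 0.003], [0.5, 0.345, 0.011], [0.613, 0.387, 0.061]]
wrist coupler 0.86 6385 [[0.48, 0.049, 0.019], [0.567, 0.083, 0.042], [0.67, 0.124, 0.096]]
wrist stand none
coupler [([0.5021, 0.1013, -0.0015], 0.74)]
socket [([0.5077, 0.0996, 0.0146], 0.84)]
grip [([0.5626, 0.0867, 0.0241], 0.62)]
tail [([0.643, 0.0632, 0.003], 0.74)]
press [([0.6554, 0.0563, 0.0841], 0.59)]
stand [([0.5017, 0.1008, -0.0017], 0.25)]
ball []
rest []
```

View pics/hm.png

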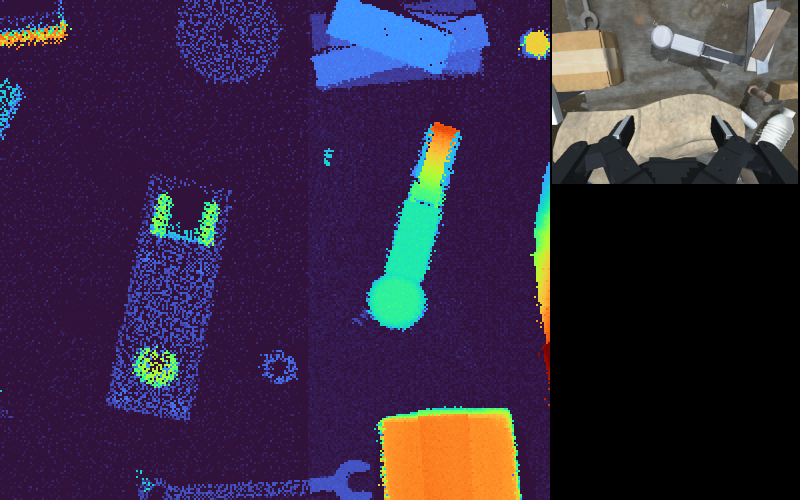

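The height map (1 px = 1 mm, +x up, +y left) shows the coupler head at (397,302) with its tail pointing up at about −16°. The stand's ball is at (157,367) and the rest at (185,220). The nut is at (280,367), the box at (450,460) and the papers at (400,45), so the grasp and the path are clear. I'll fit the poses by template.

```bash
cat >> h.py <<'E'
from scipy.optimize import minimize, least_squares
def sd_rect(p,x0,x1,w):
    q=np.abs(p-[(x0+x1)/2,0])-[(x1-x0)/2,w/2]
    return np.hypot(*np.maximum(q,0).T)+np.minimum(q.max(1),0)
def local(P,v):
    c,s=np.cos(v[2]),np.sin(v[2]); return (P[:,:2]-v[:2])@np.array([[c,-s],[s,c]])
def edge(P,res=.001):
    """boundary contour points of xy raster of points"""
    lo=P[:,:2].min(0)-.01; n=((P[:,:2].max(0)-lo+.01)/res).astype(int)+1
    g=np.zeros((n[1],n[0]),np.uint8); i=((P[:,:2]-lo)/res).astype(int); g[i[:,1],i[:,0]]=255
    g=cv2.morphologyEx(g,cv2.MORPH_CLOSE,np.ones((5,5)))
    c=max(cv2.findContours(g,cv2.RETR_EXTERNAL,cv2.CHAIN_APPROX_NONE)[0],key=cv2.contourArea)[:,0]
    return c*res+lo+res/2
def fit_coupler(W,g):
    P=W.reshape(-1,3); P=P[~np.isnan(P[:,0])]; L=local(P,g)
    T=P[(L[:,0]>-.04)&(L[:,0]<.093)&(abs(L[:,1])<.04)&(abs(P[:,2]-g[3]-.0415)<.0055)]
    E=edge(T); 
    def f(v):
        l=local(E,v); k=l[:,0]<.088
        return np.where(k,np.minimum(np.hypot(*l.T)-.0275,sd_rect(l,.0,.1,.036)),0)
    s=least_squares(f,g[:3],loss="soft_l1",f_scale=.001,x_scale=[.01,.01,.1])
    Lh=local(T,s.x); hd=np.hypot(*Lh.T)<.02; bd=(Lh[:,0]>.04)&(abs(Lh[:,1])<.014)
    return s.x,np.median(T[hd,2]),np.median(T[bd,2]),np.median(abs(f(s.x)))
def fit_stand(W,g):
    P=W.reshape(-1,3); P=P[~np.isnan(P[:,0])]; L=local(P,g)
    B=P[(abs(L[:,0])<.03)&(abs(L[:,1])<.03)&(P[:,2]>.042)&(P[:,2]<.072)]
    b=least_squares(lambda c:np.linalg.norm(B-c,axis=1)-.02,[g[0],g[1],.045],loss="soft_l1",f_scale=.001).x
    C=P[(L[:,0]>.12)&(L[:,0]<.18)&(abs(L[:,1])<.035)&(P[:,2]>.052)&(P[:,2]<.062)]
    Q=P[(L[:,0]>-.06)&(L[:,0]<.2)&(abs(L[:,1])<.05)&(P[:,2]>.006)&(P[:,2]<.014)]
    E=edge(Q)
    f=lambda v:sd_rect(local(E,v),-.048,.188,.08)
    s=least_squares(f,g[:3],loss="soft_l1",f_scale=.001,x_scale=[.01,.01,.1]).x
    l=local(C,s); y=l[:,1]
    S=P[(abs(L[:,0]-.15)<.018)&(abs(L[:,1])<.012)&(P[:,2]>.02)&(P[:,2]<.045)]
    return b,s,[np.median(y[y>0]),np.median(y[y<0]),np.percentile(l[:,0],[3,97])],np.median(S[:,2]) if len(S) else None,np.median(abs(f(s)))
def go(x,y,z,yaw):
    """yaw = world angle of tool x; tool points down"""
    s=status.state(); q=s["ee_rot"]; Rt=R.from_quat([q[1],q[2],q[3],q[0]])
    D=R.from_matrix(np.array([[np.cos(yaw),np.sin(yaw),0],[np.sin(yaw),-np.cos(yaw),0],[0,0,-1]]))
    print("shift mm",np.round(Rt.inv().apply(np.array([x,y,z])-s["tool_pos"])*1e3,1),"shift after turn",np.round(D.inv().apply(np.array([x,y,z])-s["tool_pos"])*1e3,1),"turn deg",np.round((Rt.inv()*D).as_rotvec(degrees=True),2),"j",np.round(s["joint_pos"],2),"t",round(s["time_s"],2),"F",np.round(s["contact_force"],1))
E
python3 - <<'E'
from h import *
for c in ["scene","side"]:
    W=np.load(c+".npz")["W"]
    print(c,fit_coupler(W,[.502,.102,-.29,0]),fit_stand(W,[.434,.344,-.2]))
im,d,W,M=cloud("wrist"); print(fit_coupler(W,[.502,.102,-.29,0]))
print(np.round(M["T"],3))
go(.564,.084,.20,np.pi/2-.28)
E
```

```text
scene (array([ 0.499181  ,  0.09710853, -0.24567565]), np.float64(0.04398637067833844), np.float64(0.04138536743238119), np.float64(0.0030448549021442582)) (array([0.43395049, 0.34357712, 0.04587591]), array([ 0.42296224,  0.34611742, -0.16103328]), [np.float64(0.01878972196343276), np.float64(-0.03318272560280796), array([0.14074471, 0.17964049])], np.float64(0.032700573397834054), np.float64(0.014571982967926857))
side (array([0.51652224, 0.09381951, 2.67687103]), np.float64(0.04211900482922548), np.float64(0.03961670226572278), np.float64(0.0028051627554838508)) (array([0.43453087, 0.34336923, 0.04547836]), array([ 0.44572938,  0.32632217, -0.21354761]), [np.float64(0.044657905198231575), np.float64(-0.005579293334508023), array([0.11553226, 0.15335905])], np.float64(0.03296801727698723), np.float64(0.0143062462387328))
(array([ 0.50097357,  0.10335062, -0.27313204]), np.float64(0.04406503898455544), np.float64(0.040987333037917684), np.float64(0.0006259659490478117))
[[ 1.    -0.     0.001  0.525]
 [ 0.     0.951  0.308  0.08 ]
 [-0.001 -0.308  0.951  0.375]
 [ 0.     0.     0.     1.   ]]
shift mm [ 39.  -84.   31.3] shift after turn [91.5 14.3 31.3] turn deg [  0.     0.   -73.96] j [-0.16  0.26 -0.05  1.26 -0.    1.42] t 1.85 F [-0.6 -0.6  0.3]
```

```bash
python3 -m crank '[[[13,-28,10],[0,0,0],-1],[[13,-29,10],[0,0,0],-1],[[13,-29,10],[0,0,-8.5],-1],[[0,0,0],[0,0,-8.5],-1],[[0,0,0],[0,0,-8.5],-1],[[0,0,0],[0,0,-8.5],-1],[[0,0,0],[0,0,-8.5],-1],[[0,0,0],[0,0,-8.5],-1]]'
python3 -m crank '[[[0,0,0],[0,0,-8.5],-1],[[0,0,0],[0,0,-8.5],-1],[[0,0,0],[0,0,-6.3],-1],[[0,0,0],[0,0,0],-1],[[0,0,0],[0,0,0],-1]]'
cat > look.py <<'E'
from h import *
im,d,W,M=cloud("wrist"); v,h1,h2,e=fit_coupler(W,[.501,.1034,-.273,0]); print(v,h1,h2,e)
v,h1,h2,e=fit_coupler(W,[*v,0]);print(v,h1,h2,e)
for q in ["socket","grip","tail","press"]: print(q,[(np.round(x["centre"],4).tolist(),round(x["p"],2)) for x in spot_point(q,"wrist")[:1]])
print(status.state()["tool_pos"])
g=v[:2]+.065*np.array([np.cos(v[2]),np.sin(v[2])]); go(*g,.2,np.pi/2+v[2])
E
python3 look.py
```

```text
time_s: 2.65
tool_pos: [0.564, 0.086, 0.2012]
ee_rot: [-0.0, 0.901, 0.433, -0.0]
contact_force: [-0.1, -1.1, -0.2]
gripper_width: 0.999
time_s: 3.15
tool_pos: [0.564, 0.086, 0.2013]
ee_rot: [-0.0, 0.798, 0.603, -0.0]
contact_force: [-0.5, 0.9, 0.1]
gripper_width: 0.999
[ 0.49982825  0.10373692 -0.27328955] 0.043999806183782075 0.04097560946401202 0.0006319264128712906
[ 0.49991781  0.10369094 -0.272303  ] 0.043992987192112365 0.04098624145804325 0.0006516672734250828
socket [([0.5066, 0.0992, 0.0134], 0.95)]
grip [([0.5619, 0.0862, 0.0249], 0.73)]
tail [([0.6425, 0.0625, 0.0008], 0.96)]
press [([0.6535, 0.0558, 0.0793], 0.93)]
[0.56398822 0.08599435 0.20125864]
shift mm [-0.2 -1.5  1.3] shift after turn [-0.2 -1.5  1.3] turn deg [-0.    0.   -0.17] j [ 0.01  0.35  0.    1.22 -0.    0.28] t 3.4 F [ 0.6 -0.9 -0.2]
```

```bash
python3 -m crank '[[[36,-21.5,0],[0,0,0],-1],[[36,-21.5,0],[0,0,0],-1],[[36,-21.5,0],[0,0,0],-1],[[36,-21.5,0],[0,0,0],-1],[[36,-21.5,0],[0,0,0],-1],[[38,-22,0],[0,0,0],-1],[[0,0,0],[0,0,-4.3],-1],[[0,0,0],[0,0,0],-1]]'
cat > look2.py <<'E'
from h import *
im,d,W,M=cloud("wrist"); g=[.434,.344,-.2]
for i in range(2):
    b,s,c,z,e=fit_stand(W,g); g=s
    print("ball",np.round(b,4),"plate",np.round(s,4),"cheeks",c,"seat z",z,"res",e)
for q in ["ball","rest"]: print(q,[(np.round(x["centre"],4).tolist(),round(x["p"],2)) for x in spot_point(q,"wrist")[:1]])
P=W.reshape(-1,3); P=P[~np.isnan(P[:,0])]; L=local(P,[b[0],b[1],s[2]])
for x0 in (.132,.142,.152,.162):
    k=(abs(L[:,0]-x0-.004)<.004)&(abs(L[:,1])<.035)&(P[:,2]>.028)&(P[:,2]<.066)
    for z0 in (.030,.036,.052,.056):
        kk=k&(abs(P[:,2]-z0-.002)<.002); y=np.sort(L[kk,1]); 
        if len(y): print(x0,z0,len(y),"left inner",np.round(y[y>0][:1],4),"max",y[-1].round(4),"right inner",np.round(y[y<0][-1:],4),"min",y[0].round(4))
b2=np.array(b[:2]);go(*(b2+.065*np.array([np.cos(s[2]),np.sin(s[2])])),.2,np.pi/2+s[2])
cv2.imwrite("pics/st.png",im)
E
python3 look2.py
```

```text
time_s: 4.2
tool_pos: [0.4979, 0.3319, 0.2011]
ee_rot: [0.0, 0.773, 0.634, -0.0]
contact_force: [1.1, -0.0, -0.1]
gripper_width: 0.999
ball [0.4338 0.345  0.0458] plate [ 0.4344  0.345  -0.1914] cheeks [np.float64(0.02480375969606248), np.float64(-0.025027310852850898), array([0.12950004, 0.16726394])] seat z 0.03288346286867869 res 0.0009191137359322692
ball [0.4338 0.345  0.0458] plate [ 0.4344  0.345  -0.1914] cheeks [np.float64(0.024803757394211996), np.float64(-0.025027313450974774), array([0.12950004, 0.16726394])] seat z 0.03286087073526278 res 0.0009191119505553118
ball [([0.4351, 0.3422, 0.0425], 0.83)]
rest [([0.5815, 0.316, 0.0341], 0.77)]
0.132 0.03 187 left inner [0.0001] max 0.029 right inner [-0.0011] min -0.0286
0.132 0.052 28 left inner [0.0213] max 0.0235 right inner [-0.021] min -0.0233
0.132 0.056 69 left inner [0.0233] max 0.0294 right inner [-0.0231] min -0.0291
0.142 0.03 164 left inner [0.0001] max 0.0178 right inner [-0.0011] min -0.0176
0.142 0.052 25 left inner [0.0214] max 0.0237 right inner [-0.0213] min -0.0235
0.142 0.056 72 left inner [0.0225] max 0.0296 right inner [-0.0233] min -0.0294
0.152 0.03 155 left inner [0.0001] max 0.0179 right inner [-0.0012] min -0.0178
0.152 0.052 24 left inner [0.0205] max 0.0228 right inner [-0.0215] min -0.0227
0.152 0.056 65 left inner [0.0226] max 0.0286 right inner [-0.0236] min -0.0298
0.162 0.03 128 left inner [0.] max 0.0179 right inner [-0.0012] min -0.018
0.162 0.052 22 left inner [0.0206] max 0.029 right inner [-0.0217] min -0.023
0.162 0.056 54 left inner [0.0229] max 0.0288 right inner [-0.0227] min -0.0289
shift mm [ 2.2 -1.4  1.3] shift after turn [ 2.2 -1.3  1.3] turn deg [ 0.    0.01 -0.6 ] j [ 0.45  0.4   0.08  1.25 -0.    0.65] t 4.35 F [-0.5 -0.5 -0.2]
```

View pics/st.png

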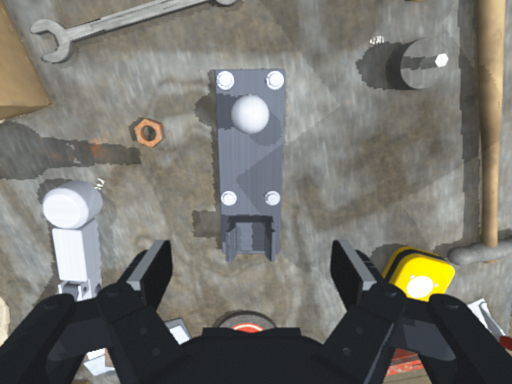

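The wrist view shows the ball at (250,114) and the tail rest at (250,235), with nothing near the stand. The fit residuals are around 1 mm. I'll go back to the coupler and descend.

```bash
python3 -m crank '[[[0,0,0],[0,0,4.3],-1],[[-36.5,21.4,0],[0,0,0],-1],[[-36.5,21.4,0],[0,0,0],-1],[[-36.5,21.4,0],[0,0,0],-1],[[-36.5,21.4,0],[0,0,0],-1],[[-36.5,21.4,0],[0,0,0],-1],[[-36.7,21.3,0],[0,0,0],-1],[[0,0,0],[0,0,0],-1]]'
python3 -c "
from h import *
go(.5625,.0862,.007,np.pi/2-.2728)"
```

```text
time_s: 5.15
tool_pos: [0.5636, 0.0801, 0.2013]
ee_rot: [0.001, 0.799, 0.601, -0.0]
contact_force: [0.1, 0.2, 0.8]
gripper_width: 1.001
shift mm [  5.7  -2.9 194.3] shift after turn [  5.6  -2.7 194.3] turn deg [ 0.04  0.04 -0.5 ] j [-0.    0.35 -0.    1.22 -0.    0.28] t 5.15 F [0.1 0.2 0.8]
```

```bash
python3 -m crank '[[[0,0,40],[0,0,0],-1],[[0,0,40],[0,0,0],-1],[[0,0,30],[0,0,0],-1],[[0,0,0],[0,0,0],-1],[[0,0,0],[0,0,0],-1]]'
python3 -c "
from h import *
go(.5625,.0862,.007,np.pi/2-.2728)"
```

```text
time_s: 5.65
tool_pos: [0.5626, 0.085, 0.0921]
ee_rot: [-0.0, 0.797, 0.603, 0.0]
contact_force: [0.2, 0.0, 1.3]
gripper_width: 0.999
shift mm [ 1.2 -0.4 85.1] shift after turn [ 1.2 -0.4 85.1] turn deg [-0.   -0.   -0.14] j [ 0.01  0.41 -0.21  0.95  0.    0.28] t 5.65 F [0.2 0.  1.3]
```

```bash
python3 -m crank '[[[1.2,-0.4,30],[0,0,-0.14],-1],[[0,0,30],[0,0,0],-1],[[0,0,18],[0,0,0],-1],[[0,0,8],[0,0,0],-1],[[0,0,0],[0,0,0],-1],[[0,0,0],[0,0,0],-1]]'
python3 -m crank '[[[0,0,0],[0,0,0],0],[[0,0,0],[0,0,0],0.3],[[0,0,0],[0,0,0],0.6],[[0,0,0],[0,0,0],1],[[0,0,0],[0,0,0],1],[[0,0,0],[0,0,0],1],[[0,0,0],[0,0,0],1],[[0,0,0],[0,0,0],1]]' 80
```

```text
time_s: 6.25
tool_pos: [0.5635, 0.0864, 0.0068]
ee_rot: [0.001, 0.796, 0.605, 0.001]
contact_force: [0.3, 0.4, -0.1]
gripper_width: 1.002
time_s: 7.05
tool_pos: [0.5627, 0.0861, 0.0059]
ee_rot: [0.001, 0.796, 0.605, 0.0]
contact_force: [-1.5, -3.5, 9.5]
gripper_width: 0.408
```

```bash
python3 -m crank '[[[0,0,-3],[0,0,0],1],[[0,0,-10],[0,0,0],1],[[0,0,-20],[0,0,0],1],[[0,0,-30],[0,0,0],1],[[0,0,-30],[0,0,0],1],[[0,0,-25],[0,0,0],1],[[0,0,-10],[0,0,0],1],[[0,0,0],[0,0,0],1]]'
python3 - <<'E'
from h import *
s=status.state(); print(s["tool_pos"],s["gripper_width"],s["contact_force"],s["wrist_torque"])
im,d,W,M=cloud("wrist"); z=s["tool_pos"][2]-.0059; v=[.4999,.1037,-.2723]
P=W.reshape(-1,3);P=P[~np.isnan(P[:,0])]
v2,h1,h2,e=fit_coupler(W,[*v,z]); print(v2,h1-z,h2-z,e)
# tilt from top faces
L=local(P,v2); k=(np.hypot(*L.T)<.022)&(P[:,2]>z+.035)&(P[:,2]<z+.055); A=np.c_[L[k],np.ones(k.sum())]; print("head plane",np.linalg.lstsq(A,P[k,2],rcond=None)[0])
cv2.imwrite("pics/lift.png",im)
go(.4976,.3326,.143,np.pi/2-.1914)
E
```

```text
time_s: 7.85
tool_pos: [0.5629, 0.0865, 0.1342]
ee_rot: [0.0, 0.796, 0.605, 0.001]
contact_force: [-0.2, -1.2, -7.4]
gripper_width: 0.41
[0.56289528 0.08648733 0.1342405 ] 0.4103052266173425 [-0.17596336 -1.20025745 -7.41783216] [-0.00316984  0.07135894  0.011023  ]
[ 0.50061927  0.10549737 -0.27689014] 0.04395035750482931 0.04094443369152731 0.0006550281716921798
head plane [-0.00399519  0.00184963  0.17217941]
shift mm [ 219.8 -128.3  -10. ] shift after turn [ 229.3 -110.3  -10.1] turn deg [-0.01 -0.   -4.59] j [ 0.01  0.38 -0.14  1.05  0.    0.28] t 7.9 F [ 0.  -0.4 -7.6]
```

View pics/lift.png

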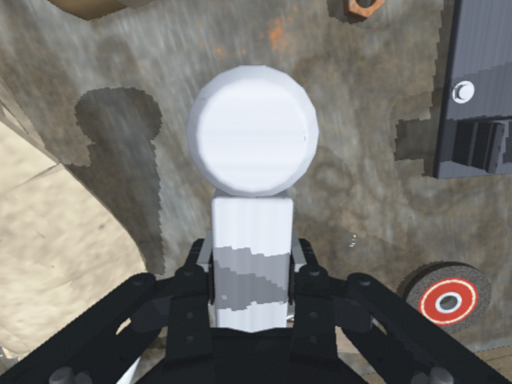

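The coupler is held level: the head is at (253,130), the body is centred between the pads, and the top-face height relative to the TCP hasn't changed. The scene and side cameras put the ball about 1.5 mm lower in y than the wrist camera, which matches a wrist-camera offset. I'll carry it over and check with the fixed cameras.

```bash
python3 -m crank '[[[0,0,0],[0,0,-4.6],1],[[20,-10,0],[0,0,0],1],[[36,-17.4,0],[0,0,0],1],[[40,-19.4,0],[0,0,0],1],[[40,-19.4,0],[0,0,0],1],[[40,-19.4,0],[0,0,0],1],[[36,-17.4,0],[0,0,0],1],[[15.9,-7.4,0],[0,0,0],1]]'
python3 -m crank '[[[0,0,0],[0,0,0],1],[[0,0,0],[0,0,0],1],[[0,0,0],[0,0,0],1]]'
cat > chk.py <<'E'
from h import *
s=status.state(); tp=s["tool_pos"]; q=s["ee_rot"]; yaw=2*np.arctan2(q[2],q[1]); a=yaw-np.pi/2
z=tp[2]-.0059; ux=np.array([np.cos(a),np.sin(a)]); v0=np.array([*(tp[:2]-.065*ux),a])
print("tcp",tp,"a",a,"expect head",v0[:2],"gw",s["gripper_width"])
for c in ["scene","side","wrist"]:
    im,d,W,M=cloud(c); P=W.reshape(-1,3);P=P[~np.isnan(P[:,0])]; L=local(P,v0)
    # head: cylinder side+top points; fit circle on side points
    k=(np.hypot(*L.T)<.034)&(L[:,0]<.015)&(P[:,2]>z+.004)&(P[:,2]<z+.036); Q=P[k]
    if k.sum()>20:
        f=least_squares(lambda c:np.hypot(*(Q[:,:2]-c).T)-.0275,v0[:2],loss="soft_l1",f_scale=.001); print(c,"head side n",k.sum(),f.x,np.median(abs(f.fun)))
    k=(np.hypot(*L.T)<.024)&(P[:,2]>z+.036)&(P[:,2]<z+.05); print("   top z-exp",np.median(P[k,2])-z-.043 if k.any() else None)
    try: b=fit_stand(W,[.434,.344,-.19]); print("   ball",np.round(b[0],4))
    except Exception as e: print("   ball fail",e)
    cv2.imwrite(f"pics/{c}_c.png",im)
go(.4979,.3313,.1342,np.pi/2-.1914)
E
python3 chk.py
```

```text
time_s: 8.7
tool_pos: [0.4954, 0.3338, 0.1314]
ee_rot: [-0.001, 0.771, 0.637, -0.001]
contact_force: [-0.2, -0.5, -7.6]
gripper_width: 0.406
time_s: 9.0
tool_pos: [0.4975, 0.3301, 0.1326]
ee_rot: [-0.0, 0.772, 0.636, -0.001]
contact_force: [0.3, 0.4, -6.7]
gripper_width: 0.411
tcp [0.4974945  0.33009689 0.13263863] a -0.1922945725389389 expect head [0.43369256 0.34251915] gw 0.41058701007352316
scene head side n 232 [0.43385991 0.34373294] 0.0012785322290770808
   top z-exp 0.0006125143099772051
   ball [0.4338 0.3444 0.0464]
side head side n 226 [0.43464797 0.34252911] 0.0011164127666026362
   top z-exp 0.00018639694081352964
   ball [0.4346 0.3433 0.0455]
wrist head side n 49 [0.43417246 0.34419709] 0.00022757302936771487
   top z-exp 0.0012463114341589726
   ball fail index -1 is out of bounds for axis 0 with size 0
shift mm [ 1.1 -0.  -1.1] shift after turn [ 1.1 -0.  -1.1] turn deg [-0.01  0.01 -0.07] j [ 0.45  0.43 -0.06  1.08 -0.    0.64] t 9.15 F [-0.1  0.2 -7.2]
  return _methods._mean(a, axis=axis, dtype=dtype,
  ret = ret.dtype.type(ret / rcount)
```

Both fixed cameras agree that the head needs to move about +0.8 mm in y. I'll correct that, lower to just above the ball and check again.

```bash
python3 -m crank '[[[0.8,0,10],[0,0,0],1],[[0,0,16],[0,0,0],1],[[0,0,16],[0,0,0],1],[[0,0,12],[0,0,0],1],[[0,0,0],[0,0,0],1],[[0,0,0],[0,0,0],1],[[0,0,0],[0,0,0],1]]'
python3 chk.py 2>/dev/null
python3 - <<'E'
import cv2,numpy as np
a=cv2.imread("pics/scene_c.png")[130:250,100:260];b=cv2.imread("pics/side_c.png")[150:270,190:350]
cv2.imwrite("pics/c2.png",np.hstack([cv2.resize(i,None,fx=2.5,fy=2.5,interpolation=cv2.INTER_CUBIC) for i in (a,b)]))
E
```

```text
time_s: 9.85
tool_pos: [0.498, 0.3321, 0.08]
ee_rot: [0.0, 0.771, 0.636, 0.001]
contact_force: [-0.4, 0.7, -7.4]
gripper_width: 0.413
tcp [0.4979913  0.33212067 0.0799755 ] a -0.19133592507367614 expect head [0.43417748 0.34448176] gw 0.412614996619478
scene head side n 212 [0.43466601 0.34602131] 0.0012417827705869158
   top z-exp 0.0005577429733861911
   ball [0.4344 0.3443 0.0467]
side head side n 216 [0.43443097 0.34446352] 0.0011472474405274918
   top z-exp -0.00015690248774423432
   ball [0.4346 0.3429 0.0457]
wrist head side n 125 [0.43454172 0.34621027] 0.00020678505859292665
   top z-exp 0.0007754089875556536
   ball [0.434 0.344 0.045]
shift mm [ -0.7   0.2 -54.3] shift after turn [ -0.8   0.2 -54.3] turn deg [ 0.05 -0.03  0.01] j [ 0.45  0.47 -0.15  0.95  0.    0.64] t 10.0 F [-0.1  0.8 -6.8]
```

View pics/c2.png

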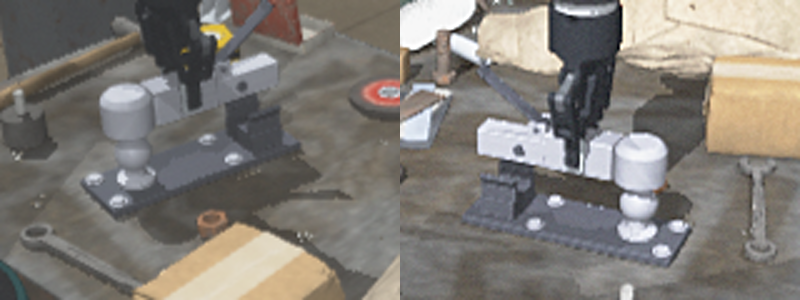

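The head is directly over the ball in both crops, at (127,110) and (640,165), and the tail is over the rest. The numbers say it's about 1.3 mm too far in +y, so I'll correct and check that it settles.

```bash
python3 -m crank '[[[-1.3,0,0],[0,0,0],1],[[0,0,3],[0,0,0],1],[[0,0,0],[0,0,0],1],[[0,0,0],[0,0,0],1],[[0,0,0],[0,0,0],1]]'
python3 chk.py 2>/dev/null
```

```text
time_s: 10.5
tool_pos: [0.4973, 0.3307, 0.0763]
ee_rot: [-0.0, 0.771, 0.636, -0.0]
contact_force: [0.3, 0.2, -7.3]
gripper_width: 0.413
tcp [0.49730925 0.33067194 0.07626257] a -0.19130146606701293 expect head [0.43349501 0.34303083] gw 0.41285953846922513
scene head side n 217 [0.43397835 0.34460488] 0.0011228425688992218
   top z-exp 0.0008216297265665334
   ball [0.4341 0.343  0.0453]
side head side n 218 [0.43423191 0.34303863] 0.0009954532667771701
   top z-exp -0.00010430660707060058
   ball [0.4352 0.3429 0.0461]
wrist head side n 83 [0.43387488 0.34472189] 0.0002721287531451608
   top z-exp 0.0008590286233214756
   ball [0.434 0.344 0.045]
shift mm [  0.7   0.4 -57.9] shift after turn [  0.7   0.4 -57.9] turn deg [ 0.   -0.    0.01] j [ 0.45  0.47 -0.16  0.94  0.    0.64] t 10.65 F [-0.1 -0.3 -7.4]
```

```bash
python3 -m crank '[[[0,0.3,4],[0,0,0],1],[[0,0,4],[0,0,0],1],[[0,0,4],[0,0,0],1],[[0,0,3],[0,0,0],1],[[0,0,0],[0,0,0],1]]'
python3 -m crank '[[[0,0,3],[0,0,0],1],[[0,0,3],[0,0,0],1],[[0,0,2],[0,0,0],1],[[0,0,0],[0,0,0],1]]'
```

```text
time_s: 11.15
tool_pos: [0.4973, 0.3305, 0.0607]
ee_rot: [-0.0, 0.771, 0.636, -0.0]
contact_force: [-0.1, 0.0, -6.4]
gripper_width: 0.409
time_s: 11.55
tool_pos: [0.4974, 0.3305, 0.053]
ee_rot: [-0.0, 0.771, 0.636, -0.0]
contact_force: [0.8, -0.3, -8.2]
gripper_width: 0.408
```

Underside is at about 47 mm with no lateral force, so the ball is inside the bore. I'll keep going gently to the seat.

```bash
python3 -m crank '[[[0,0,3],[0,0,0],1],[[0,0,3],[0,0,0],1],[[0,0,3],[0,0,0],1],[[0,0,2],[0,0,0],1],[[0,0,0],[0,0,0],1]]'
python3 -m crank '[[[0,0,1],[0,0,0],1],[[0,0,1],[0,0,0],1],[[0,0,0],[0,0,0],1]]'
python3 -m crank '[[[0,0,1],[0,0,0],1],[[0,0,0],[0,0,0],1]]'
```

```text
time_s: 12.05
tool_pos: [0.4974, 0.3305, 0.0419]
ee_rot: [-0.0, 0.771, 0.636, -0.0]
contact_force: [-0.3, 0.6, -7.0]
gripper_width: 0.406
time_s: 12.35
tool_pos: [0.4976, 0.3306, 0.0402]
ee_rot: [-0.0, 0.771, 0.636, -0.0]
contact_force: [0.1, 0.4, -7.4]
gripper_width: 0.406
time_s: 12.55
tool_pos: [0.4976, 0.3306, 0.0392]
ee_rot: [-0.0, 0.771, 0.636, -0.0]
contact_force: [-0.1, -0.2, -8.0]
gripper_width: 0.411
```

```bash
python3 -m crank '[[[0,0,1],[0,0,0],1],[[0,0,0],[0,0,0],1]]'
python3 -m crank '[[[0,0,0.8],[0,0,0],1],[[0,0,0],[0,0,0],1]]'
```

```text
time_s: 12.75
tool_pos: [0.4976, 0.3306, 0.0381]
ee_rot: [-0.0, 0.771, 0.636, -0.0]
contact_force: [0.3, 0.9, -7.5]
gripper_width: 0.41
time_s: 12.95
tool_pos: [0.4976, 0.3307, 0.0379]
ee_rot: [0.0, 0.771, 0.636, 0.0]
contact_force: [-3.3, -2.0, -0.2]
gripper_width: 0.413
```

Contact took the weight at TCP z = 0.0379, exactly the expected seated height. I'll release and rise.

```bash
python3 -m crank '[[[0,0,0],[0,0,0],0],[[0,0,0],[0,0,0],-0.3],[[0,0,0],[0,0,0],-0.7],[[0,0,0],[0,0,0],-1],[[0,0,0],[0,0,0],-1],[[0,0,0],[0,0,0],-1]]'
python3 -m crank '[[[0,0,-10],[0,0,0],-1],[[0,0,-30],[0,0,0],-1],[[0,0,-40],[0,0,0],-1],[[0,0,-40],[0,0,0],-1],[[0,0,-40],[0,0,0],-1],[[0,0,0],[0,0,0],1],[[0,0,0],[0,0,0],1],[[0,0,0],[0,0,0],1]]'
cat > seat.py <<'E'
from h import *
im,d,W,M=cloud("wrist"); v=fit_coupler(W,[.434,.344,-.1914,.032]); print("coupler",v)
P=W.reshape(-1,3);P=P[~np.isnan(P[:,0])]; L=local(P,v[0])
for n,k in dict(head=np.hypot(*L.T)<.022,body=(L[:,0]>.035)&(L[:,0]<.09)&(abs(L[:,1])<.014)).items():
    k&=(P[:,2]>.06)&(P[:,2]<.085); print(n,np.median(P[k,2]),np.linalg.lstsq(np.c_[L[k],np.ones(k.sum())],P[k,2],rcond=None)[0][:2])
for x0 in np.arange(.1,.2,.01):
    k=(abs(L[:,0]-x0)<.005)&(abs(L[:,1])<.007)&(P[:,2]>.02); 
    if k.any(): print("z@x",round(x0,3),np.percentile(P[k,2],[10,50,90]).round(4),k.sum())
for c in ["wrist","scene","side"]:
    if c!="wrist": im2,*_=cloud(c); cv2.imwrite(f"pics/{c}_s.png",im2)
    for q in ["socket","tail","press"]: print(c,q,[(np.round(x["centre"],4).tolist(),round(x["p"],2)) for x in spot_point(q,c)[:1]])
u=np.array([np.cos(v[0][2]),np.sin(v[0][2])]); print("press xy raised",v[0][:2]+.160*u)
cv2.imwrite("pics/w_s.png",im); s=status.state(); print(s["tool_pos"],s["contact_force"],s["gripper_width"])
E
python3 seat.py
python3 - <<'E'
import cv2,numpy as np
a=cv2.imread("pics/scene_s.png")[130:250,100:260];b=cv2.imread("pics/side_s.png")[150:270,190:350];w=cv2.imread("pics/w_s.png")
o=np.zeros((590,800,3),np.uint8)
o[:300]=np.hstack([cv2.resize(i,None,fx=2.5,fy=2.5,interpolation=cv2.INTER_CUBIC) for i in (a,b)]); w=cv2.resize(w,(386,290)); o[300:590,:386]=w
cv2.imwrite("pics/s2.png",o)
E
```

```text
time_s: 13.55
tool_pos: [0.4976, 0.3306, 0.0375]
ee_rot: [0.0, 0.771, 0.636, 0.0]
contact_force: [-0.3, 0.2, -0.1]
gripper_width: 1.0
time_s: 14.35
tool_pos: [0.4971, 0.3304, 0.1968]
ee_rot: [-0.0, 0.771, 0.636, -0.001]
contact_force: [0.3, 0.6, -0.6]
gripper_width: 0.513
coupler (array([ 0.43412696,  0.34497762, -0.19431194]), np.float64(0.07585295240299594), np.float64(0.07283517165976194), np.float64(0.0006203287392521697))
head 0.07577018628807244 [-0.00897635  0.00156214]
body 0.07284639616535138 [-0.00026763 -0.00024741]
z@x 0.1 [0.0627 0.0729 0.0775] 107
z@x 0.11 [0.063  0.0798 0.0819] 168
z@x 0.12 [0.0832 0.0866 0.0891] 157
z@x 0.13 [0.0902 0.0932 0.0961] 171
z@x 0.14 [0.0973 0.1002 0.1032] 175
z@x 0.15 [0.1043 0.1072 0.1101] 179
z@x 0.16 [0.1111 0.1138 0.117 ] 183
z@x 0.17 [0.1182 0.1217 0.1263] 225
z@x 0.18 [0.1271 0.129  0.1302] 79
wrist socket [([0.4394, 0.3371, 0.0477], 0.73)]
wrist tail [([0.5777, 0.3169, 0.0354], 0.9)]
wrist press [([0.5929, 0.3106, 0.1152], 0.88)]
scene socket [([0.4357, 0.341, 0.0467], 0.97)]
scene tail []
scene press [([0.5916, 0.312, 0.1149], 0.45)]
side socket [([0.4346, 0.348, 0.0465], 0.57)]
side tail [([0.5768, 0.3094, 0.031], 0.96)]
side press [([0.5907, 0.3096, 0.1112], 0.65)]
press xy raised [0.59111588 0.31408299]
[0.49758649 0.3306121  0.19744854] [ 0.2958426  -0.88620277 -0.16032769] 0.005437222511714864
```

View pics/s2.png

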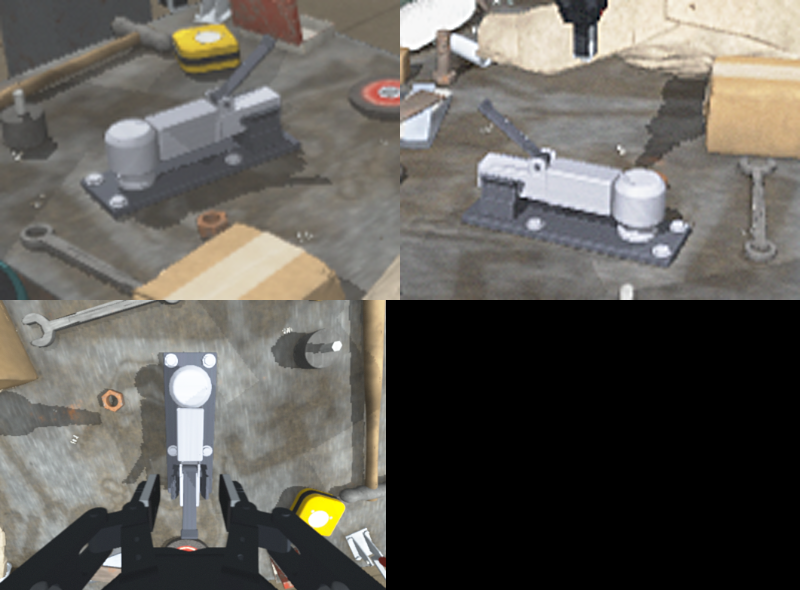

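The coupler is seated: head top is about 75 mm, body top about 72 mm, with level slopes, and the tail lies between the cheeks. The lever is still raised (crop positions 250,75 and 505,125). Next I'll move the shut fingers over the press point.

```bash
python3 -m crank '[[[0.5,30,0],[0,0,0],1],[[0.5,37,0],[0,0,0],1],[[0,30,0],[0,0,0],1],[[0,0,20],[0,0,0],1],[[0,0,25],[0,0,0],1],[[0,0,15],[0,0,0],1],[[0,0,0],[0,0,0],1],[[0,0,0],[0,0,0],1]]'
python3 - <<'E'
from h import *
import pickle; H,A=pickle.load(open("m.pkl","rb")); P=A[2]; L=local(P,[.4999,.1037,-.2723])
for x0 in np.arange(.12,.18,.01):
    k=(abs(L[:,0]-x0)<.005)&(abs(L[:,1])<.007)&(P[:,2]>.02); print(round(x0,2),np.median(P[k,2]).round(4))
go(.5932,.3129,.120,np.pi/2-.1914)
E
```

```text
time_s: 15.75
tool_pos: [0.5931, 0.3132, 0.138]
ee_rot: [0.0, 0.771, 0.636, 0.0]
contact_force: [0.1, 0.7, 0.3]
gripper_width: 0.001
0.12 0.0541
0.13 0.0609
0.14 0.0678
0.15 0.0746
0.16 0.0819
0.17 0.0889
shift mm [-0.3  0.2 18. ] shift after turn [-0.3  0.2 18. ] turn deg [ 0.01 -0.    0.01] j [ 0.36  0.55  0.16  1.18 -0.    0.56] t 15.75 F [0.1 0.7 0.3]
```

The lever's profile matches the one measured at the start, so it hasn't moved. Pressing now.

```bash
python3 -m crank '[[[0,0,8],[0,0,0],1],[[0,0,6],[0,0,0],1],[[0,0,5],[0,0,0],1],[[0,0,5],[0,0,0],1],[[0,0,0],[0,0,0],1]]'
python3 -m crank '[[[0,0.5,4],[0,0,0],1],[[0,0.5,4],[0,0,0],1],[[0,0.5,4],[0,0,0],1],[[0,0.5,4],[0,0,0],1],[[0,0,0],[0,0,0],1]]'
```

```text
time_s: 16.25
tool_pos: [0.5929, 0.3131, 0.113]
ee_rot: [-0.0, 0.771, 0.636, -0.0]
contact_force: [-0.2, -0.1, -0.1]
gripper_width: 0.002
time_s: 16.75
tool_pos: [0.5948, 0.3127, 0.0968]
ee_rot: [-0.0, 0.771, 0.636, -0.0]
contact_force: [-1.1, -1.4, -0.3]
gripper_width: 0.002
```

No reaction force at z = 0.097, which isn't what I expected, so I'll look before going on.

Run:
```python
from h import *
o=np.zeros((590,800,3),np.uint8)
for i,(c,sl) in enumerate([("scene",np.s_[110:230,120:280]),("side",np.s_[130:250,180:340])]):
    im,d,W,M=cloud(c); o[:300,400*i:400*i+400]=cv2.resize(im[sl],None,fx=2.5,fy=2.5,interpolation=cv2.INTER_CUBIC)
    print(c,[(np.round(x["centre"],4).tolist(),round(x["p"],2)) for x in spot_point("press",c)[:1]])
im,d,W,M=cloud("wrist"); o[300:590,:386]=cv2.resize(im,(386,290)); cv2.imwrite("pics/p1.png",o)
P=W.reshape(-1,3);P=P[~np.isnan(P[:,0])]; L=local(P,[.4341,.344,-.1914])
for x0 in np.arange(.11,.2,.01):
    k=(abs(L[:,0]-x0)<.005)&(abs(L[:,1])<.008)&(P[:,2]>.02); 
    if k.any(): print(round(x0,2),np.percentile(P[k,2],[5,50,95]).round(4))
print(status.state()["contact_force"])
```

```text
scene [([0.6041, 0.3076, 0.096], 0.67)]
side [([0.6025, 0.3069, 0.0926], 0.59)]
0.11 [0.0784 0.0797 0.0807]
0.12 [0.0798 0.0817 0.0834]
0.13 [0.0829 0.0848 0.0869]
0.14 [0.0864 0.0893 0.1958]
0.15 [0.0916 0.1739 0.1893]
0.16 [0.0927 0.1359 0.165 ]
0.17 [0.1352 0.1465 0.153 ]
0.18 [0.142 0.142 0.142]
[0.28384125 0.28707448 0.13350345]
```

View pics/p1.png

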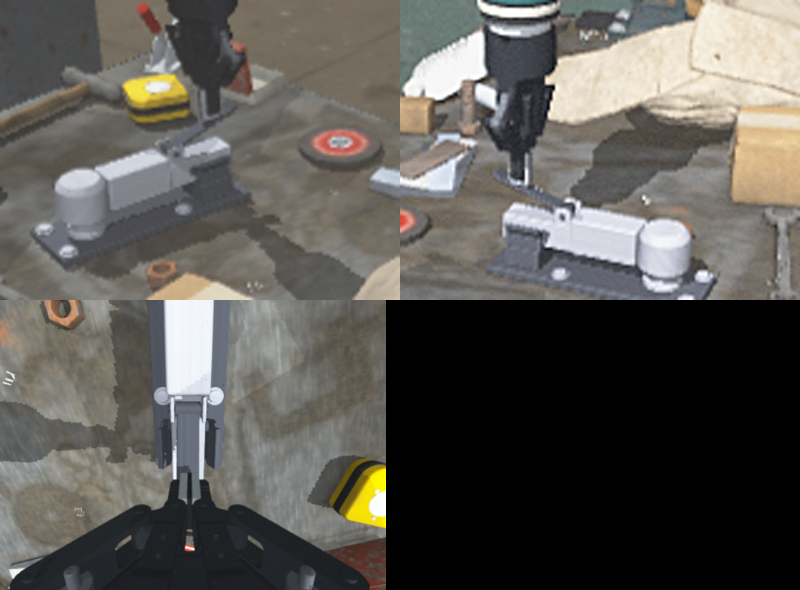

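The lever is moving down under the fingertips (crop positions 205,120 and 520,180). Friction holds it, so force only shows while it moves. I'll continue.

```bash
python3 -m crank '[[[0,0.5,4],[0,0,0],1],[[0,0.5,4],[0,0,0],1],[[0,0,4],[0,0,0],1],[[0,0,3],[0,0,0],1]]'
python3 -m crank '[[[0,0,2],[0,0,0],1],[[0,0,1.5],[0,0,0],1]]'
python3 -m crank '[[[0,0,1],[0,0,0],1],[[0,0,0],[0,0,0],1]]'
```

```text
time_s: 17.4
tool_pos: [0.5962, 0.3126, 0.0821]
ee_rot: [0.0, 0.771, 0.636, 0.0]
contact_force: [2.7, -0.0, 3.4]
gripper_width: 0.0
time_s: 17.6
tool_pos: [0.5963, 0.3126, 0.079]
ee_rot: [0.0, 0.771, 0.636, 0.0]
contact_force: [4.3, -0.9, 5.7]
gripper_width: -0.001
time_s: 17.8
tool_pos: [0.5963, 0.3126, 0.0781]
ee_rot: [0.0, 0.771, 0.636, 0.0]
contact_force: [3.1, -0.8, 4.2]
gripper_width: -0.004
```

```bash
python3 -m crank '[[[0,0,1],[0,0,0],1],[[0,0,0],[0,0,0],1]]'
python3 -m crank '[[[0,0,1],[0,0,0],1],[[0,0,0],[0,0,0],1]]'
python3 -m crank '[[[0,0,1],[0,0,0],1],[[0,0,0],[0,0,0],1]]'
```

```text
time_s: 18.0
tool_pos: [0.5964, 0.3126, 0.0772]
ee_rot: [0.0, 0.771, 0.636, 0.0]
contact_force: [3.9, -1.0, 4.2]
gripper_width: 0.002
time_s: 18.2
tool_pos: [0.5964, 0.3126, 0.0768]
ee_rot: [0.0, 0.771, 0.636, 0.001]
contact_force: [1.9, -1.9, 11.0]
gripper_width: 0.002
time_s: 18.4
tool_pos: [0.5965, 0.3127, 0.0766]
ee_rot: [0.0, 0.771, 0.636, 0.001]
contact_force: [-0.4, -1.8, 19.5]
gripper_width: -0.0
```

It has hit the stop: force is rising at a constant z of 0.0766. One more nudge to be sure, then I'll retreat and inspect.

```bash
python3 -m crank '[[[0,0,0.5],[0,0,0],1],[[0,0,0],[0,0,0],1]]'
python3 -m crank '[[[0,0,-10],[0,0,0],1],[[0,0,-30],[0,0,0],1],[[0,-20,-40],[0,0,0],1],[[0,-40,-40],[0,0,0],1],[[0,-37,0],[0,0,0],1],[[0,0,0],[0,0,0],1],[[0,0,0],[0,0,0],1]]'
cat >> seat.py <<'E'
H0=(L[:,0]>.12)&(L[:,0]<.19)&(abs(L[:,1])<.007)&(P[:,2]>.066); A=np.c_[L[H0,0],np.ones(H0.sum())]; print("lever slope",np.linalg.lstsq(A,P[H0,2],rcond=None)[0])
o=np.zeros((590,800,3),np.uint8)
for i,(c,sl) in enumerate([("scene",np.s_[110:230,120:280]),("side",np.s_[130:250,180:340])]):
    o[:300,400*i:400*i+400]=cv2.resize(cv2.imread(f"pics/{c}_s.png")[sl],None,fx=2.5,fy=2.5,interpolation=cv2.INTER_CUBIC)
o[300:590,:386]=cv2.resize(im,(386,290)); cv2.imwrite("pics/f1.png",o)
E
python3 seat.py
```

```text
time_s: 18.6
tool_pos: [0.5965, 0.3127, 0.0765]
ee_rot: [0.001, 0.771, 0.636, 0.001]
contact_force: [-1.4, -2.7, 24.0]
gripper_width: 0.001
time_s: 19.3
tool_pos: [0.5044, 0.3303, 0.1899]
ee_rot: [-0.0, 0.771, 0.637, -0.0]
contact_force: [-0.5, -0.2, -0.6]
gripper_width: 0.005
coupler (array([ 0.43475491,  0.34482561, -0.1942039 ]), np.float64(0.07576165036307841), np.float64(0.0728382956971555), np.float64(0.0005957538267292832))
head 0.0756707768164489 [-0.01104362  0.00404618]
body 0.07284038778905338 [ 0.0008491  -0.00012993]
z@x 0.1 [0.063  0.0728 0.0776] 140
z@x 0.11 [0.063  0.079  0.0802] 143
z@x 0.12 [0.0776 0.0778 0.0781] 11
wrist socket [([0.4429, 0.3428, 0.0451], 0.93)]
wrist tail [([0.578, 0.3156, 0.0361], 0.83)]
wrist press []
scene socket [([0.4378, 0.3446, 0.0441], 0.74)]
scene tail [([0.5799, 0.3118, 0.0308], 0.81)]
scene press [([0.607, 0.3098, 0.0774], 0.56)]
side socket [([0.4333, 0.3468, 0.0476], 0.63)]
side tail [([0.5775, 0.311, 0.0332], 0.63)]
side press [([0.6085, 0.3077, 0.073], 0.62)]
press xy raised [0.59174716 0.31394794]
[0.50539748 0.33009475 0.18976389] [-0.02723655 -0.34162755  0.65055748] 0.0022794115356385906
lever slope [0. 0.]
```

View pics/f1.png

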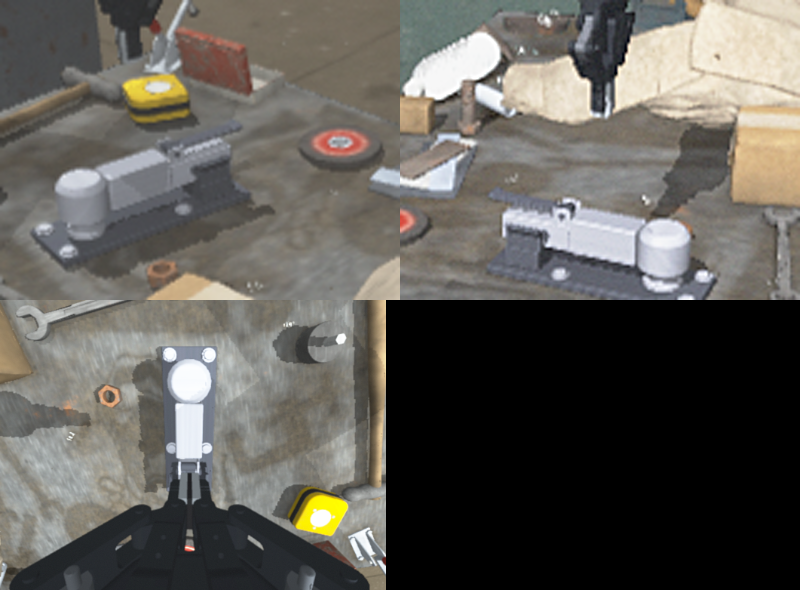

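The lever looks level over the tail (crops 200,140 and 525,198), and the coupler is still seated. I'll back off and measure the lever's slope.

```bash
python3 -m crank '[[[0,-20,-15],[0,0,0],-1],[[0,-30,-15],[0,0,0],-1],[[0,-20,0],[0,0,0],-1],[[0,0,0],[0,0,0],-1],[[0,0,0],[0,0,0],-1],[[0,0,0],[0,0,0],-1]]'
python3 - <<'E'
from h import *
for c in ["wrist","scene","side"]:
    im,d,W,M=cloud(c)
    P=W.reshape(-1,3);P=P[~np.isnan(P[:,0])]; L=local(P,[.4341,.344,-.1925])
    k=(L[:,0]>.125)&(L[:,0]<.185)&(abs(L[:,1])<.007)&(P[:,2]>.068)&(P[:,2]<.1)
    if k.sum()>10:
        f=least_squares(lambda p:p[0]+p[1]*(L[k,0]-.15)-P[k,2],[.076,0],loss="soft_l1",f_scale=.0007).x; print(c,k.sum(),"lever z",f[0],"slope",f[1])
E
```

```text
time_s: 20.5
tool_pos: [0.4369, 0.3434, 0.2199]
ee_rot: [0.0, 0.771, 0.636, 0.0]
contact_force: [0.0, -0.1, 0.5]
gripper_width: 0.99
wrist 439 lever z 0.07787224450354961 slope -0.001313070611584934
scene 49 lever z 0.07859746552196016 slope 0.003214159475982639
side 62 lever z 0.07722997695784437 slope 6.609770536451372e-05
```

The lever slope is about 0 in all three cameras, so it's fully down. Handing in.

```bash
python3 -c "
from rig import finish_job; print(finish_job())"
```

```text
the job is handed in; nothing more can be done
None
```

The coupler is seated on the hitch stand and locked, and I handed the job in after about 20.5 s of robot time. `finish_job()` gave no verdict.

**What I did:** I gripped the coupler across its body at 80 N and lifted it with the lever still raised. I carried it over the stand and used the fixed cameras to correct its position by about 1 mm. I lowered it gently until its weight came off, with the tool at z = 37.9 mm, the height expected for full seating. After letting go, I pressed the lever down to its stop with the closed fingers (24 N at constant height) and backed away.

**Last checks:**
- **Seating:** after locking, the head top read about 75.7 mm and the body top 72.8 mm. That is within 1 mm of seated, since the wrist camera reads about 1 mm high. The body is level and the tail lies between the cheeks.
- **Lever:** its slope was within ±0.003 of level in all three cameras.
- **Contact:** the robot is clear of everything, with only sensor noise on the wrist force. The bystanders in view look undisturbed, but I did not measure their positions afterwards.

**Disagreements:**
- **Wrist camera:** it put positions about 1.5 mm farther in y than the fixed cameras, so I aligned with the fixed cameras.
- **Raised lever:** its measured slope was about 0.60 rad against the stated 0.70, both on the bench and on the stand. It had therefore not moved before I pressed it.

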